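Clamp a freshly glued sanding block in the spring press

ROBOT

A 6-joint arm with a two-finger parallel gripper is mounted at the origin on a cart in front of the work surface, level with it; the furniture and walls round the work are solid. World frame = base frame: x ahead of the robot, y to its left, z up, the work surface at z = 0. Lengths are in m, angles in rad, forces in N, time in s.
With the tool pointing down it reaches from about 0.3 to 0.775 m from the base axis. Payload 14.6 kg.
Tool frame: the origin (TCP) lies on the mounting face of the last link; the fingertips stand 199 mm ahead of it and the grasp point (between the pads) lies 180 mm ahead of it; z points along the fingers, y is the line along which they close (so a half turn about z gives the same grasp; the last joint's range is limited). The gripper opens to 94 mm and grips with 3 to 60 N. Pads are 16 mm wide; open, the fingers measure 119 mm over their backs; the gripper's body (75 mm by 177 mm) begins 78 mm behind the grasp point.
Start: joints at [1.183, 0.3, 1.521, -0, 1.321, -0.067], TCP at [0.173, 0.522, 0.405] pointing down, gripper open.
Joint ranges: [-3.03, 3.03], [-0.79, 2.21], [0.23, 2.52], [-1.04, 4.18], [0, 3.07], [-2.55, 2.55]. Speed limits (rad/s): [2.22, 2.22, 2.57, 3.14, 3.14, 3.14].

INTERFACE

Orientations are given as a rotation vector (axis times angle).
In Python, from workcell import read_state, camera, camera_info, finish_job gives the robot as it stands.
- The arm moves only by the shell command python3 -m inch 'ROWS' [FORCE]. ROWS is JSON, a list of rows, each a list of 3 entries, a list of its own where there are three numbers: the shift along the tool's x, y, z normalised to -1 to 1, where 1 is 10 cm, then the turn, a rotation vector about the tool's x, y, z normalised to -1 to 1, where 1 is 1.5 rad, then the opening, from -1 (shut) to 1 (fully open). In form: [[[tx, ty, tz], [wx, wy, wz], claw], ...]. A call has 1 to 5 rows; each row is the pose to reach, as a shift and turn from the pose commanded when the call began, along the tool's axes at that moment; what a row does not reach only later rows make up. A row lasts 1/8 s, in which the tool goes at most 62.5 mm and 10.7 degrees, less where a joint would pass 70% of its speed; a pose out of reach is approached as far as the arm can. A call with a number of a shift or a turn outside -1 to 1 is refused whole. A call with a gripper value outside its range is refused whole. The fingers move at their own pace and stop on an object; FORCE is the grip in N (left out, the last holds). Time passes only in rows, so rows that repeat a pose let the fingers close. It gives the time, the measured TCP pose, the force, the opening and the grip force at its end, in the units of the state.
- read_state(): the state, without advancing time (a new reading comes with each control period).
- camera(name): name is "scene" or "side" or "wrist"; returns the picture (480x640x3 uint8, red, green, blue); there is no depth.
- camera_info(name): a dict with "camera_matrix" (3x3 intrinsics, pixels), "T" (4x4, takes a point from camera to world coordinates); the wrist camera has in their place "tool_from_camera" (4x4, takes a point from camera to tool coordinates, whose origin is the TCP and whose axes are the flange's). Camera axes: x right, y up, looking along -z (the intrinsics and any distortion apply to the point x, -y, -z); pixel columns grow to the right and rows downward; lengths in m; the calibration is good to about 2 mm. A picture is of the moment at which its call begins: read the wrist's pose just before it. camera_info takes no time and is no camera call.
- finish_job(): hands the job in; it is judged then, once.
The state is a dict: "clock": time; "joint_positions": joint angles; "qd": joint speeds; "joint_torque": joint torques, N m; "tcp_pos": TCP position; "ee_rot": TCP orientation; "wrist_force": force on the tool from outside, world axes, zero at the start; "torque": the same for the moment, N m; "gripper_width": finger opening in m; "finger_force": force on a finger pad.
Only numpy, scipy, OpenCV 4.12 (cv2) and the standard library are available. Lean on these libraries where they do the work, as an engineer would, in place of code of your own. Each camera call takes 0.05 s, during which the arm holds its last target. There are 200 camera calls.

TASK

The facing of the cork sanding block has just been glued on. Lay the block flat in the mouth of the green spring press, slide it lengthwise, gently, fully home against the back stop, then turn the press's black knob clockwise, letting your hand ride up with it, until the gauge needle stands on the red mark and stays there when you let go. Neither run the needle well past the mark nor hold the rising knob down, which squeezes the joint dry, and leave the other things on the bench alone.

Things in the scene. Friction and masses are not known exactly. Their poses are not given: they have to be found in the camera images.
- sanding_block: brown cork sanding block, a plain box 58 mm wide (its x axis), 104 mm long (its y axis) and 30 mm high; its origin lies under its centre, 1.5 mm below its underside. 0.08 kg. Grasp it across its 58 mm width.
- press: green spring glue press, bolted to the bench; origin on the bench surface under its screw; x axis from the open mouth (towards the robot) to the back. Its base runs from x = -0.136 to 0.126, 150 mm wide, 14 mm high. Two posts at x = 0, y = +-0.062 reach 166 mm above the bench; nothing but the knob and its stem stands higher than 185 mm.
- mouth (a point): middle of the platen's front edge, on its top surface: a wooden slab 20 mm above the bench, 100 mm wide, that runs 176 mm from here to the back. Axes as the press's. Two side cheeks 14 mm high and 65 mm apart flank it from 88 to 160 mm behind this point; in front of them they flare out to 90 mm apart at 58 mm behind it. Room for the block to lie in front of the bridge.
- seat (a point): where the middle of the block's underside lies when it is fully home: on the platen, 27 mm in front of the screw axis, 52 mm in front of the stop's face. Axes as the press's.
- stop: back stop of the press, fixed: a steel bar across the platen, 66 mm wide, standing 24 mm over the platen, its face at x = 0.025. Origin and axes as the press's.
- bridge_mid (a point): middle of the underside of the sprung bridge, on the screw axis, 96 mm above the bench at rest. The bridge is 160 mm wide, 36 mm from front to back (46 mm at its middle boss). When the shoe bears on the block, turning the knob on lifts bridge and knob together, 3.2 mm per rad of knob, against springs of 5 N/mm plus 5 N preload and 8 N of weight; the gauge shows this lift.
- ram: the steel screw with its pressing shoe, which squeezes the block: with about 43 N at the mark, if the hand on the knob neither pushes down nor pulls up. Origin on the screw axis, 55 mm under the shoe's face.
- shoe_face (a point): centre of the underside of the round pressing shoe (35 mm across) on the screw, which moves down 20 mm per turn of the knob. At the start it hangs 2.5 to 5 mm above the top of a block lying on the platen.
- knob_grip (a point): on the axis of the black ribbed knob, at mid height: an upright cylinder 45 mm across, 28 mm high, on a stem. Clockwise from above drives the shoe down; takes 0.2 N m free, 0.33 N m at the mark; stays where left; needs 2.7 to 3.6 rad in all. It rises 6.3 mm with the bridge: a hand holding it at one height adds its push to the squeeze and keeps the needle low till it lets go.
- needle (a joint): gauge reading in rad: 0 with the springs unloaded (needle at 8 o'clock, lower left), growing clockwise; 2.09 on the red mark (12 o'clock, the side away from the robot). White dial 84 mm across, black needle, behind the knob and tilted towards the robot. 1 rad of needle is 3 mm of lift of the bridge, about 0.94 rad of the knob once the shoe bears.
- block_plane: steel block plane, 50 x 155 x 62 mm, origin under its centre; not part of the job
- glue_bottle: white glue bottle with red nozzle, 45 x 62 mm, 178 mm tall, upright, origin under its centre; not part of the job
- old_chisel: old chisel with wooden handle, 198 mm long (its y axis), 29 mm high, origin under its centre; not part of the job

How it is judged:
On the way:
1. the block lies home on the platen, against the stop, with the press still slack (x of sanding_block in the frame of seat between -0.003 and 0.003 m and y of sanding_block in the frame of seat between -0.006 and 0.006 m and height (world z) of sanding_block below 0.0215 m and angle between the y axis of sanding_block and the x axis of press, either way round below 0.09 rad and value of joint needle below 0.3 rad), for 0.2 s.
At the end, for the whole second after the job is handed in: the block lies flat on the platen, lengthwise between the cheeks, within 3 mm of home against the stop, and the needle, with the knob let go, rests within 0.25 rad of the red mark (1.84 to 2.34) (x of sanding_block in the frame of seat between -0.003 and 0.003 m and y of sanding_block in the frame of seat between -0.006 and 0.006 m and height (world z) of sanding_block below 0.0215 m and angle between the y axis of sanding_block and the x axis of press, either way round below 0.09 rad and value of joint needle between 1.84 and 2.34 rad); the robot touches nothing.
It fails at once if the needle runs past the mark by more than 0.5 rad (joint over squeezed) (value of joint needle above 2.6 rad).
It fails at once if the block is rammed into the stop with more than 40 N (contact force between sanding_block and stop above 40 N).
It fails at once if the plane, the bottle or the chisel is shifted by more than 30 mm or the bottle tipped (distance of any of block_plane, glue_bottle, old_chisel from where it was at the start of the episode above 0.03 m or angle between glue_bottle's own z axis and vertical above 0.4 rad).
It fails at once if the shoe squeezes the block with more than 65 N (hand holding the knob down) (contact force between ram and sanding_block above 65 N).
It also fails if it takes over 72 s, if anything falls off the work surface, if the arm or the gripper's body presses on something with over 40 N, if the wrist force passes 120 N, or if a joint passes its speed limit or range.

## Working session

There is one attempt and no reset: what is moved stays moved. The work goes in short steps, Python scripts to look and compute and a shell command to move; the robot and the scene stay as the last step left them, time stands still between calls to the robot, and variables do not carry over. Pictures are saved under pics/ and viewed, at most 10 in all, crops included, and the job is handed in when it is done.

```bash
mkdir -p pics; ls; cat > h.py <<'E'
import numpy as np, cv2
from scipy.spatial.transform import Rotation as R
from workcell import *
def T_of(name):
    i=camera_info(name); K=np.array(i["camera_matrix"])
    if name=="wrist":
        s=read_state(); T=np.eye(4); T[:3,:3]=R.from_rotvec(s["ee_rot"]).as_matrix(); T[:3,3]=s["tcp_pos"]
        return K,T@np.array(i["tool_from_camera"])
    return K,np.array(i["T"])
def ray(K,T,u,v):
    d=np.linalg.inv(K)@[u,v,1.]; d=T[:3,:3]@(d*[1,-1,-1]); return T[:3,3],d
def onz(K,T,u,v,z):
    o,d=ray(K,T,u,v); return o+d*(z-o[2])/d[2]
def proj(K,T,p):
    q=np.linalg.inv(T)@np.append(p,1); q=K@(q[:3]*[1,-1,-1]); return q[:2]/q[2]
def snap(name,f):
    K,T=T_of(name); im=camera(name); cv2.imwrite('pics/'+f,cv2.cvtColor(im,cv2.COLOR_RGB2BGR)); np.savez('pics/'+f+'.npz',K=K,T=T); return K,T,im
def load(f):
    d=np.load('pics/'+f+'.npz'); return d['K'],d['T']
E
python3 - <<'E'
from h import *
for n in("scene","side","wrist"):
    K,T,_=snap(n,n+'0.png'); print(n,K.round(0).tolist(),T.round(3).tolist(), [k for k in camera_info(n)])
print(camera_info("wrist")["tool_from_camera"]); print(read_state())
E
```

```text
pics
scene [[466.0, 0.0, 317.0], [0.0, 466.0, 243.0], [0.0, 0.0, 1.0]] [[-0.673, 0.57, -0.472, 0.15], [-0.739, -0.515, 0.433, 0.429], [0.004, 0.64, 0.768, 0.882], [0.0, 0.0, 0.0, 1.0]] ['camera_matrix', 'T']
side [[535.0, 0.0, 328.0], [0.0, 535.0, 242.0], [0.0, 0.0, 1.0]] [[-0.936, 0.239, -0.26, 0.287], [-0.352, -0.596, 0.721, 0.876], [0.017, 0.767, 0.642, 0.888], [0.0, 0.0, 0.0, 1.0]] ['camera_matrix', 'T']
wrist [[351.0, 0.0, 324.0], [0.0, 351.0, 245.0], [0.0, 0.0, 1.0]] [[0.316, -0.91, -0.267, 0.096], [0.949, 0.303, 0.09, 0.548], [-0.001, -0.281, 0.96, 0.385], [0.0, 0.0, 0.0, 1.0]] ['camera_matrix', 'tool_from_camera']
[[-9.85250370e-04  9.59558317e-01  2.81508199e-01  8.17611310e-02]
 [ 9.99999424e-01  8.25344141e-04  6.86601557e-04 -6.34815134e-05]
 [ 4.26493092e-04  2.81508713e-01 -9.59558577e-01  1.94438112e-02]
 [ 0.00000000e+00  0.00000000e+00  0.00000000e+00  1.00000000e+00]]
{'clock': 0.15, 'joint_positions': array([ 1.18338741e+00,  3.00336161e-01,  1.52142556e+00,  1.15348491e-05,
        1.32067596e+00, -6.65937624e-02]), 'qd': array([-0.00018609, -0.00132856, -0.00304238, -0.00213121, -0.00024304,
       -0.00108024]), 'joint_torque': array([-1.15408831e-03, -5.31965661e+01, -3.52826750e+01,  7.07533280e-02,
        2.36341363e-02, -6.99057478e-05]), 'tcp_pos': array([0.17342791, 0.52191912, 0.40422606]), 'ee_rot': array([-5.01749234e-01, -3.10106226e+00,  1.28928124e-03]), 'wrist_force': array([-0.35158995, -0.22026797,  0.7563569 ]), 'torque': array([ 0.01313021, -0.02367556, -0.01810426]), 'finger_force': 0.0, 'gripper_width': 0.09428390006117396}
```

View pics/scene0.png

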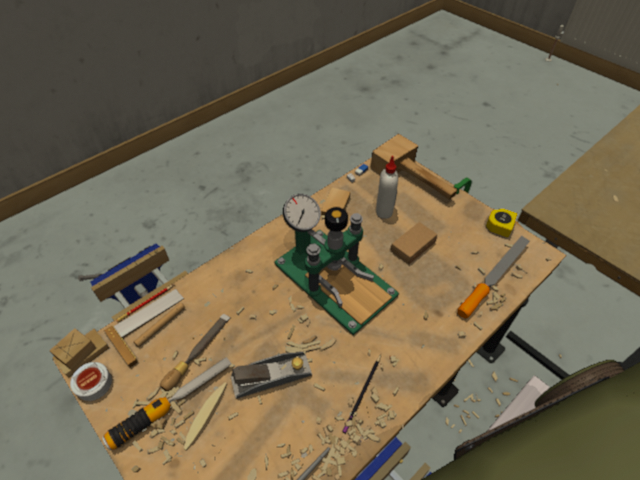

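View pics/side0.png

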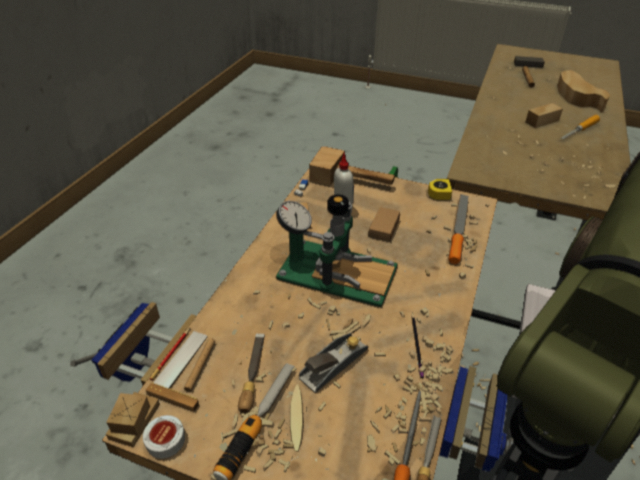

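The scene view shows the press at about (335,270), the block at (413,243), the bottle at (388,190) and the plane at (270,373). I'll enlarge both views together.

```bash
python3 - <<'E'
from h import *
a=cv2.imread('pics/scene0.png')[180:335,265:445]; b=cv2.imread('pics/side0.png')[185:310,265:415]
cv2.imwrite('pics/c1.png',cv2.resize(a,(684,589),interpolation=cv2.INTER_CUBIC))
cv2.imwrite('pics/c2.png',cv2.resize(b,(720,600),interpolation=cv2.INTER_CUBIC))
E
```

```text
(no output)
```

View pics/c1.png

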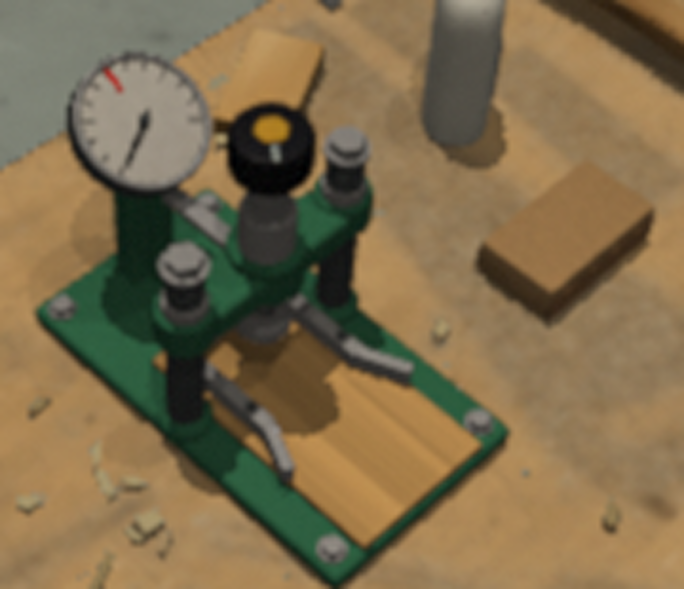

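The crop shows the base top corners at crop pixels (40,313), (507,435) and (337,583). The platen front corners are (483,447) and (370,546), and the block top corners are (590,163), (653,212), (546,294) and (478,250). The needle is at lower left.

```bash
python3 - <<'E'
from h import *
from scipy.optimize import least_squares
K,T=load('scene0.png')
px=lambda p:(265+p[0]/3.8,180+p[1]/3.8)
def fit(pts,local,z0,x0):
    f=lambda q:np.concatenate([proj(K,T,np.array([q[0]+np.cos(q[2])*l[0]-np.sin(q[2])*l[1],q[1]+np.sin(q[2])*l[0]+np.cos(q[2])*l[1],l[2]]))-px(p) for p,l in zip(pts,local)])
    r=least_squares(f,x0); return r.x.round(4),r.fun.round(1)
for p,z in [((40,313),.014),((507,435),.014),((337,583),.014),((483,447),.02),((370,546),.02),((590,163),.03),((653,212),.03),((546,294),.03),((478,250),.03)]: print(onz(K,T,*px(p),z).round(3))
# press: left corner image = back, which side?
w=.075
pts=[(40,313),(507,435),(337,583),(483,447),(370,546),(270,131)]
for s in (1,-1):
  loc=[(.126,s*w,.014),(-.136,-s*w,.014),(-.136,s*w,.014),(-.129,-s*.05,.02),(-.129,s*.05,.02)]
  for a in(0.,2.):print('press',s,fit(pts,loc,0,[.5,0,a]))
b=[(590,163),(653,212),(546,294),(478,250)]
for s in(1,-1):print('block',fit(b,[(-.029,-s*.052,.03),(.029,-s*.052,.03),(.029,s*.052,.03),(-.029,s*.052,.03)],0,[.5,-.1,.5]))
E
```

```text
[0.704 0.051 0.014]
[ 0.451 -0.094  0.014]
[0.449 0.048 0.014]
[ 0.453 -0.074  0.02 ]
[0.451 0.021 0.02 ]
[ 0.549 -0.284  0.03 ]
[ 0.495 -0.281  0.03 ]
[ 0.497 -0.18   0.03 ]
[ 0.549 -0.175  0.03 ]
press 1 (array([ 0.5828, -0.0241,  0.0101]), array([-1.4, -0.9,  3. , -0.6,  0.6,  1.4, -0.2, -0.8, -2. ,  0.3]))
press 1 (array([ 0.5828, -0.0241,  0.0101]), array([-1.4, -0.9,  3. , -0.6,  0.6,  1.4, -0.2, -0.8, -2. ,  0.3]))
press -1 (array([0.5481, 0.0551, 0.8454]), array([-12. ,  15.4, -13.2,  41. ,  24.5, -56.7, -11.2,  25.8,  14.1,
       -39.4]))
press -1 (array([0.5481, 0.0551, 0.8454]), array([-12. ,  15.4, -13.2,  41. ,  24.5, -56.7, -11.2,  25.8,  14.1,
       -39.4]))
block (array([ 0.5241, -0.2311, -0.2574]), array([ 18.8,  17.3, -12.2, -11.6, -19.5, -18.4,  12.1,  10.1]))
block (array([ 0.5227, -0.2302,  3.1295]), array([-1.1, -0.1,  0.8,  0.3,  0.4,  1.3, -0.2, -1.6]))
```

View pics/c2.png

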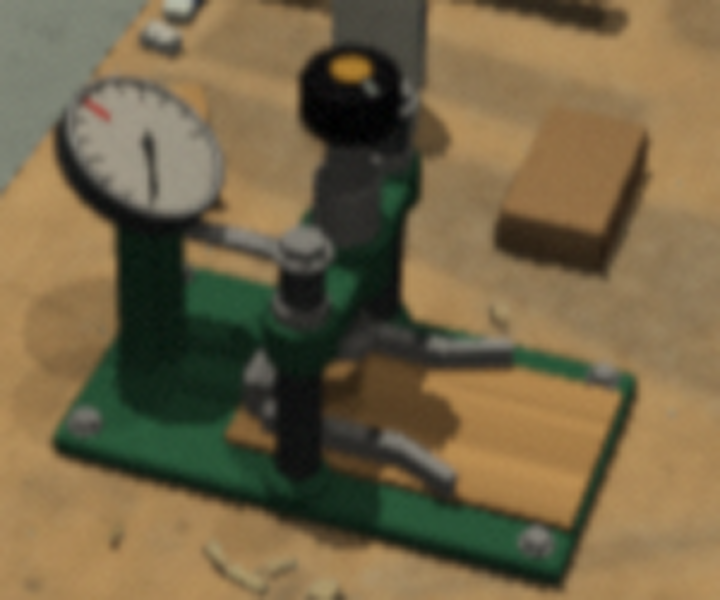

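The side crop shows base corners at (55,445), (560,580) and (633,378), platen front corners at (572,525) and (622,392), and the knob cap at (352,67). I'll fit both views jointly.

```bash
python3 - <<'E'
from h import *
from scipy.optimize import least_squares
C=[load('scene0.png'),load('side0.png')]
px=[lambda p:(265+p[0]/3.8,180+p[1]/3.8),lambda p:(265+p[0]/4.8,185+p[1]/4.8)]
def fit(obs,x0):
    def f(q):
        c,s=np.cos(q[2]),np.sin(q[2]); o=[]
        for k,p,l in obs:
            lx=q[3] if l[0] is None else l[0]
            o.append(proj(*C[k],np.array([q[0]+c*lx-s*l[1],q[1]+s*lx+c*l[1],l[2]]))-px[k](p))
        return np.concatenate(o)
    r=least_squares(f,x0,loss='soft_l1'); return r.x.round(4),f(r.x).round(1)
w=.075
B=[(.126,w,.014),(-.136,-w,.014),(-.136,w,.014),(None,-.05,.02),(None,.05,.02)]
print(fit(list(zip([0]*5,[(40,313),(507,435),(337,583),(483,447),(370,546)],B))+list(zip([1]*5,[(55,445),(633,378),(560,580),(622,392),(572,525)],B)),[.58,-.02,0,-.13]))
L=[(.029,-.052,.03),(-.029,-.052,.03),(-.029,.052,.03),(.029,.052,.03)]
print(fit(list(zip([0]*4,[(590,163),(653,212),(546,294),(478,250)],L))+list(zip([1]*4,[(558,108),(648,130),(603,236),(500,212)],L)),[.52,-.23,0,0]))
A=[];b=[]
for k,p in((0,(270,130)),(1,(352,67))):
    o,d=ray(*C[k],*px[k](p)); d/=np.linalg.norm(d); P=np.eye(3)-np.outer(d,d); A.append(P); b.append(P@o)
print('knob cap',np.linalg.lstsq(np.vstack(A),np.hstack(b),rcond=None)[0])
o=C[0]
s=read_state(); M=R.from_rotvec(s['ee_rot']).as_matrix(); print(M.round(3).tolist())
E
```

```text
(array([ 0.5858, -0.0208,  0.0225, -0.132 ]), array([-3.6, -0.3,  1.1, -1.4, -0.6,  1.1, -0.9, -0.6, -2.3,  0.9, -0.7,
       -1.3,  2.2, -1.4,  1.8, -1.3,  0.7,  0. ,  0.6,  0.3]))
(array([ 0.5236, -0.2294, -0.0097,  0.    ]), array([-1.6, -0.2,  0.3,  0.2, -0. ,  1.2, -0.7, -1.6, -0.2, -0.6,  1.7,
       -0.3,  0.4,  0.1,  0.2, -0.3]))
knob cap [ 0.58871188 -0.02461291  0.21503513]
[[-0.949, 0.315, -0.0], [0.315, 0.949, -0.001], [0.0, -0.001, -1.0]]
```

```bash
for i in 1 2 3 4 5; do python3 -m inch '[[[-0.32,-0.45,0],[0,0,0],1],[[-0.63,-0.89,0],[0,0,0],1]]' | tail -1; done
python3 -m inch '[[[-0.41,-0.21,0],[0,0,0],1],[[-0.82,-0.43,0],[0,0,0],1]]'
python3 -m inch '[[[-0.41,-0.21,0],[0,0,0],1],[[-0.82,-0.43,0],[0,0,0],1]]'
python3 -m inch '[[[-0.41,-0.21,0],[0,0,0],1],[[-0.82,-0.43,0],[0,0,0],1],[[-0.82,-0.43,0],[0,0,0],1]]'
python3 -m inch '[[[0,0,0],[0,0,0.413],1],[[0,0,0],[0,0,0.413],1],[[0,0,0],[0,0,0.413],1],[[0,0,0],[0,0,0.413],1]]'
python3 -m inch '[[[0,0,0],[0,0,0.413],1],[[0,0,0],[0,0,0.413],1],[[0,0,0],[0,0,0.413],1],[[0,0,0],[0,0,0.413],1],[[0,0,0],[0,0,0.413],1]]'
python3 - <<'E'
from h import *
K,T=load('scene0.png'); 
for p in((425,130),(457,146),(487,130)): print('bottle',onz(K,T,265+p[0]/3.8,180+p[1]/3.8,0).round(3))
snap('wrist','w1.png'); s=read_state(); print(s['joint_positions'],R.from_rotvec(s['ee_rot']).as_matrix().round(3))
E
```

```text
finger_force: 0.0
finger_force: 0.0
finger_force: 0.0
finger_force: 0.0
finger_force: 0.0
clock: 1.65
tcp_pos: [0.3969, -0.0679, 0.4047]
ee_rot: [0.503, 3.101, 0.0]
wrist_force: [-0.3, -0.1, 0.5]
gripper_width: 0.0937
finger_force: 0.0
clock: 1.9
tcp_pos: [0.4614, -0.1343, 0.4044]
ee_rot: [-0.502, -3.101, -0.0]
wrist_force: [0.4, 0.9, 0.5]
gripper_width: 0.0939
finger_force: 0.0
clock: 2.28
tcp_pos: [0.5258, -0.2014, 0.4032]
ee_rot: [-0.504, -3.099, -0.001]
wrist_force: [-0.6, 0.7, -0.1]
gripper_width: 0.0944
finger_force: 0.0
clock: 2.78
tcp_pos: [0.5244, -0.199, 0.4047]
ee_rot: [-1.428, -2.798, -0.0]
wrist_force: [-0.2, 0.2, -0.4]
gripper_width: 0.0938
finger_force: 0.0
clock: 3.4
tcp_pos: [0.5244, -0.1991, 0.4047]
ee_rot: [-2.208, -2.234, 0.0]
wrist_force: [-0.3, -0.4, 0.0]
gripper_width: 0.0942
finger_force: 0.0
bottle [ 0.659 -0.249  0.   ]
bottle [ 0.634 -0.254  0.   ]
bottle [ 0.63  -0.281  0.   ]
[-4.28307747e-01  3.24575184e-01  1.48851008e+00  3.31484473e-05
  1.32859563e+00 -4.41085580e-01] [[-0.013  1.    -0.   ]
 [ 1.     0.013  0.   ]
 [ 0.    -0.    -1.   ]]
```

View pics/w1.png

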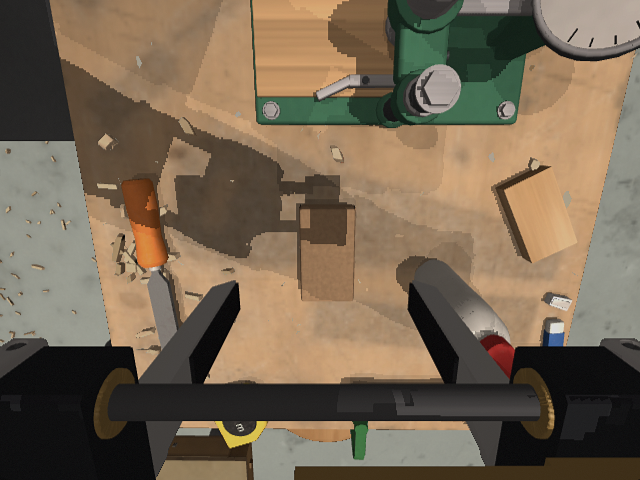

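The wrist view shows the block top at (299,205)–(354,300), the base's -y edge corners at (256,124) and (517,124), and the bottle base's near edge at (398,268).

```bash
python3 - <<'E'
from h import *
K,T=load('w1.png')
for n,p,z in[('blk',(299,205),.0315),('blk',(354,205),.0315),('blk',(354,300),.0315),('blk',(302,300),.0315),('base f',(256,124),.014),('base b',(517,124),.014),('platen f',(257,97),.02),('bottle',(398,268),0),('bottle',(412,300),0)]: print(n,onz(K,T,*p,z).round(4))
E
```

```text
blk [ 0.4995 -0.1792  0.0315]
blk [ 0.5555 -0.1786  0.0315]
blk [ 0.5592 -0.2842  0.0315]
blk [ 0.5019 -0.2848  0.0315]
base f [ 0.456  -0.1008  0.014 ]
base b [ 0.7175 -0.098   0.014 ]
platen f [ 0.4591 -0.0764  0.02  ]
bottle [ 0.6123 -0.2576  0.    ]
bottle [ 0.632  -0.2983  0.    ]
```

```bash
python3 -m inch '[[[0.07,0.04,0.5],[0,0,0],1],[[0.07,0.04,1],[0,0,0],1],[[0.07,0.04,1],[0,0,0],1]]' | grep -E 'pos|wrist'
python3 -m inch '[[[0,0,0.4],[0,0,0],1],[[0,0,0.7],[0,0,0],1],[[0,0,0.89],[0,0,0],1],[[0,0,0.89],[0,0,0],1]]' | grep -E 'pos|wrist'
python3 -m inch '[[[0,0,0],[0,0,0],-0.3],[[0,0,0],[0,0,0],-0.3],[[0,0,0],[0,0,0],-0.3],[[0,0,0],[0,0,0],-0.3],[[0,0,0],[0,0,0],-0.3]]' 25
python3 -m inch '[[[0,0,0],[0,0,0],-0.3],[[0,0,0],[0,0,0],-0.3],[[0,0,0],[0,0,0],-0.3]]'
```

```text
tcp_pos: [0.5282, -0.1922, 0.302]
wrist_force: [-0.6, 0.7, 1.4]
tcp_pos: [0.529, -0.1928, 0.2161]
wrist_force: [-0.4, 0.9, 0.3]
clock: 4.95
tcp_pos: [0.5288, -0.1927, 0.216]
ee_rot: [2.209, 2.233, 0.0]
wrist_force: [-1.0, 0.9, 4.0]
gripper_width: 0.0582
finger_force: 25.0
clock: 5.32
tcp_pos: [0.5288, -0.1926, 0.2159]
ee_rot: [2.209, 2.233, 0.0]
wrist_force: [-0.8, 0.6, 5.1]
gripper_width: 0.0579
finger_force: 25.0
```

```bash
python3 -m inch '[[[0,0,-0.4],[0,0,0],-0.3],[[0,0,-0.85],[0,0,0],-0.3],[[0,0,-0.85],[0,0,0],-0.3]]' | grep -E 'pos|wrist|width'
python3 -m inch '[[[0,-0.5,0],[0,0,0],-0.3],[[0,-1,0],[0,0,0],-0.3],[[0,-1,0],[0,0,0],-0.3]]' | grep -E 'pos|wrist|width'
python3 -m inch '[[[0,0,0],[0,0,-0.5],-0.3],[[0,0,0],[0,0,-0.5],-0.3],[[0,0,0],[0,0,-0.5],-0.3],[[0,0,0],[0,0,-0.5],-0.3],[[0,0,0],[0,0,-0.5],-0.3]]' | grep -E 'pos|rot|wrist|width'
python3 -m inch '[[[0,0,0],[0,0,-0.547],-0.3],[[0,0,0],[0,0,-0.547],-0.3],[[0,0,0],[0,0,-0.547],-0.3],[[0,0,0],[0,0,-0.547],-0.3],[[0,0,0],[0,0,-0.547],-0.3]]' | grep -E 'pos|rot|wrist|width'
python3 - <<'E'
from h import *
s=read_state(); print(R.from_rotvec(s['ee_rot']).as_matrix().round(3), s['joint_positions'].round(2))
E
```

```text
tcp_pos: [0.5291, -0.1928, 0.3036]
wrist_force: [0.2, -0.3, -1.5]
gripper_width: 0.0576
tcp_pos: [0.4265, -0.1936, 0.2994]
wrist_force: [1.6, 0.3, -0.7]
gripper_width: 0.058
tcp_pos: [0.4292, -0.1937, 0.2999]
ee_rot: [-1.239, -2.886, -0.0]
wrist_force: [0.2, -0.1, -0.8]
gripper_width: 0.0578
tcp_pos: [0.429, -0.1937, 0.3001]
ee_rot: [0.015, -3.141, -0.0]
wrist_force: [-0.1, -0.2, 0.2]
gripper_width: 0.0578
[[-1.    -0.009 -0.   ]
 [-0.009  1.     0.   ]
 [ 0.     0.    -1.   ]] [-0.5   0.25  1.85  0.    1.04 -2.08]
```

```bash
python3 -m inch '[[[0,0.42,0],[0,0,0],-0.3],[[0,0.84,0],[0,0,0],-0.3]]' | grep -E 'pos'
python3 -m inch '[[[0,0.42,0],[0,0,0],-0.3],[[0,0.84,0],[0,0,0],-0.3],[[0,0.84,0],[0,0,0],-0.3]]' | grep -E 'pos|wrist|width'
python3 - <<'E'
from h import *
snap('wrist','w2.png'); print(read_state()['tcp_pos'])
E
```

```text
tcp_pos: [0.4279, -0.1089, 0.3001]
tcp_pos: [0.4271, -0.0238, 0.3003]
wrist_force: [0.4, -0.8, -0.6]
gripper_width: 0.0577
[ 0.42716115 -0.02499389  0.30040831]
```

View pics/w2.png

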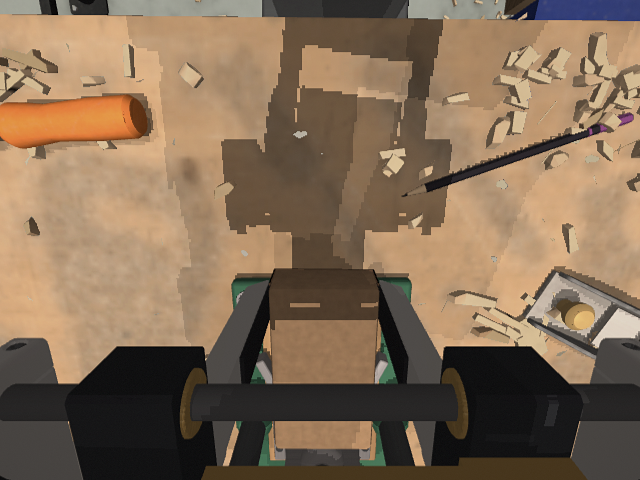

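The wrist view from behind shows the base front corners at about (233,279) and (411,276), on either side of the held block, whose front face spans 271–377 px.

```bash
python3 - <<'E'
from h import *
K,T=load('w2.png')
for n,p,z in[('base -y',(233,279),.014),('base +y',(411,275),.014),('blk top front',(272,319),.1165),('blk',(377,319),.1165),('blk bot',(277,269),.085),('blk bot',(375,269),.085)]: print(n,onz(K,T,*p,z).round(4))
E
python3 - <<'E'
from h import *
im=camera('side'); cv2.imwrite('pics/s2.png',cv2.cvtColor(cv2.resize(im[130:330,230:460],(690,600),interpolation=cv2.INTER_CUBIC),cv2.COLOR_RGB2BGR))
E
```

```text
base -y [ 0.4532 -0.0979  0.014 ]
base +y [0.4485 0.0471 0.014 ]
blk top front [ 0.4339 -0.051   0.1165]
blk [0.4335 0.0037 0.1165]
blk bot [ 0.4179 -0.0519  0.085 ]
blk bot [0.4174 0.0063 0.085 ]
```

```bash
python3 -m inch '[[[-0.34,-0.01,0],[0,0,0],-0.3],[[-0.34,-0.01,0],[0,0,0],-0.3],[[-0.34,-0.01,0.5],[0,0,0],-0.3],[[-0.34,-0.01,0.6],[0,0,0],-0.3],[[-0.34,-0.01,0.62],[0,0,0],-0.3]]' | grep -E 'pos|wrist|width'
python3 -m inch '[[[0,0,0.01],[0,0,0],-0.3],[[0,0,0.02],[0,0,0],-0.3],[[0,0,0.02],[0,0,0],-0.3]]' | grep -E 'pos|wrist|width'
```

```text
tcp_pos: [0.4609, -0.0268, 0.2389]
wrist_force: [-1.0, 0.0, -0.2]
gripper_width: 0.0578
tcp_pos: [0.461, -0.0264, 0.2371]
wrist_force: [0.1, -0.4, -1.8]
gripper_width: 0.0574
```

View pics/s2.png

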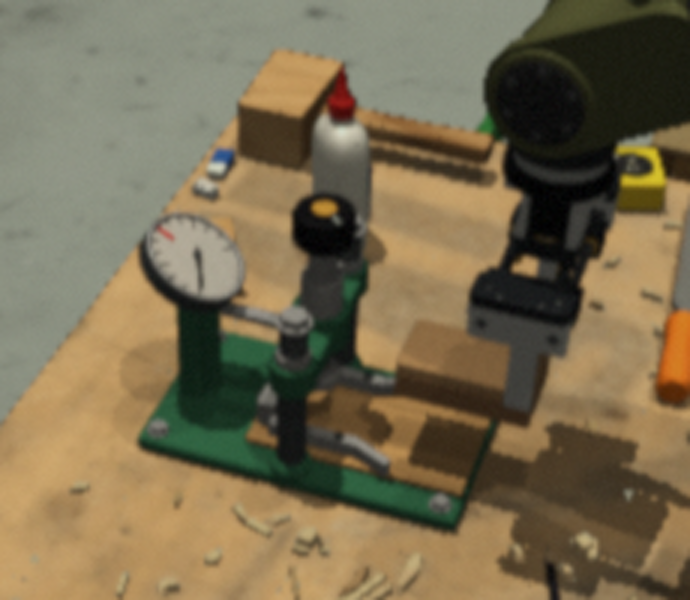

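The side view shows the block held level in front of the bridge, aligned with the platen. I'll lower it until it touches.

```bash
for i in 1; do python3 -m inch '[[[0,0.005,0.01],[0,0,0],-0.3],[[0,0.005,0.01],[0,0,0],-0.3]]' | grep -E 'pos|wrist'; done
python3 -m inch '[[[0,0,0.005],[0,0,0],-0.3],[[0,0,0.005],[0,0,0],-0.3]]' | grep -E 'pos|wrist'
python3 - <<'E'
from h import *
f=[];
for n in('scene','side'): im=snap(n,n+'3.png')[2]
a=cv2.imread('pics/scene3.png')[220:340,270:420]; b=cv2.imread('pics/side3.png')[220:320,275:415]
E
```

```text
tcp_pos: [0.461, -0.0259, 0.2359]
wrist_force: [-0.4, -0.6, 3.1]
tcp_pos: [0.4611, -0.0259, 0.2359]
wrist_force: [-5.1, 1.3, 11.1]
```

```bash
python3 -m inch '[[[-0.05,0,-0.005],[0,0,0],-0.3],[[-0.1,0,-0.005],[0,0,0],-0.3],[[-0.15,0,-0.005],[0,0,0],-0.3],[[-0.2,0,-0.005],[0,0,0],-0.3]]' | grep -E 'pos|wrist'
python3 -m inch '[[[-0.05,0,0],[0,0,0],-0.3],[[-0.1,0,0],[0,0,0],-0.3],[[-0.15,0,0],[0,0,0],-0.3],[[-0.2,0,0],[0,0,0],-0.3]]' | grep -E 'pos|wrist'
```

```text
tcp_pos: [0.4811, -0.0257, 0.2359]
wrist_force: [-5.0, 0.7, 8.1]
tcp_pos: [0.5011, -0.0254, 0.2359]
wrist_force: [-5.1, 0.4, 8.4]
```

```bash
python3 -m inch '[[[-0.03,0,0],[0,0,0],-0.3],[[-0.06,0,0],[0,0,0],-0.3],[[-0.09,0,0],[0,0,0],-0.3],[[-0.12,0,0],[0,0,0],-0.3]]' | grep -E 'pos|wrist'
python3 -m inch '[[[-0.015,0,0],[0,0,0],-0.3],[[-0.015,0,0],[0,0,0],-0.3]]' | grep -E 'pos|wrist'
python3 -m inch '[[[-0.015,0,0],[0,0,0],-0.3],[[-0.015,0,0],[0,0,0],-0.3]]' | grep -E 'pos|wrist'
```

```text
tcp_pos: [0.5131, -0.0253, 0.2359]
wrist_force: [-5.2, 0.1, 8.1]
tcp_pos: [0.5146, -0.0253, 0.2359]
wrist_force: [-2.6, -0.5, 7.1]
tcp_pos: [0.5161, -0.0253, 0.2359]
wrist_force: [-3.1, -0.3, 7.2]
```

```bash
python3 -m inch '[[[-0.01,0,0],[0,0,0],-0.3],[[-0.02,0,0],[0,0,0],-0.3]]' | grep -E 'pos|wrist'
python3 -m inch '[[[-0.01,0,0],[0,0,0],-0.3],[[-0.01,0,0],[0,0,0],-0.3]]' | grep -E 'pos|wrist'
python3 -m inch '[[[-0.01,0,0],[0,0,0],-0.3],[[-0.01,0,0],[0,0,0],-0.3]]' | grep -E 'pos|wrist'
```

```text
tcp_pos: [0.518, -0.0253, 0.2359]
wrist_force: [-4.7, 0.2, 8.1]
tcp_pos: [0.5191, -0.0252, 0.2359]
wrist_force: [-3.7, -0.6, 7.3]
tcp_pos: [0.52, -0.0253, 0.2359]
wrist_force: [-3.8, 0.3, 7.8]
```

```bash
for i in 1 ; do python3 -m inch '[[[-0.005,0,0],[0,0,0],-0.3],[[-0.01,0,0],[0,0,0],-0.3]]' | grep -E 'pos|wrist'
python3 -m inch '[[[-0.005,0,0],[0,0,0],-0.3],[[-0.01,0,0],[0,0,0],-0.3]]' | grep -E 'pos|wrist'
python3 -m inch '[[[-0.005,0,0],[0,0,0],-0.3],[[-0.01,0,0],[0,0,0],-0.3]]' | grep -E 'pos|wrist'; done
```

```text
tcp_pos: [0.5208, -0.0252, 0.2359]
wrist_force: [-9.5, -0.2, 12.2]
tcp_pos: [0.5214, -0.0252, 0.2359]
wrist_force: [-17.8, -0.3, 19.7]
tcp_pos: [0.522, -0.0253, 0.2357]
wrist_force: [-21.0, -0.8, 17.9]
```

```bash
python3 -m inch '[[[0.008,0,0],[0,0,0],0.5],[[0.008,0,0],[0,0,0],0.5],[[0.008,0,0],[0,0,0],0.5],[[0.008,0,0],[0,0,0],0.5]]' | grep -E 'pos|wrist|width'
python3 -m inch '[[[0.008,0,-0.2],[0,0,0],0.5],[[0.008,0,-0.5],[0,0,0],0.5],[[0.4,0,-0.5],[0,0,0],-1],[[0.7,0,-0.5],[0,0,0],-1],[[0.7,0,-0.5],[0,0,0],-1]]' 20 | grep -E 'pos|wrist|width'
python3 -m inch '[[[0,0,0],[0,0,0],-1],[[0,0,0.3],[0,0,0],-1],[[0,0,0.5],[0,0,0],-1],[[0,0,0.5],[0,0,0],-1]]' 20 | grep -E 'pos|wrist|width'
python3 - <<'E'
from h import *
K,T,im=snap('scene','scene4.png'); K2,T2,im2=snap('side','side4.png')
a=cv2.resize(im[215:335,300:420],(480,480),interpolation=cv2.INTER_CUBIC)
b=cv2.resize(im2[200:310,290:400],(320*3//2,480),interpolation=cv2.INTER_CUBIC)
o=np.hstack([a,b])[:, :960]; o=cv2.resize(o,(800,400)); cv2.imwrite('pics/c4.png',cv2.cvtColor(o,cv2.COLOR_RGB2BGR))
E
```

```text
tcp_pos: [0.5222, -0.0252, 0.2356]
wrist_force: [0.1, -0.1, 0.0]
gripper_width: 0.0705
tcp_pos: [0.4511, -0.026, 0.2859]
wrist_force: [-0.0, 0.1, 0.3]
gripper_width: 0.044
tcp_pos: [0.4525, -0.026, 0.2346]
wrist_force: [0.0, 0.3, 0.1]
gripper_width: 0.0036
```

View pics/c4.png

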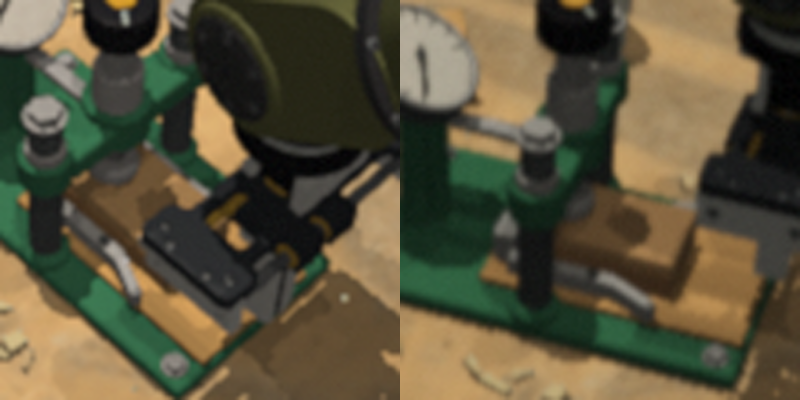

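The picture shows the block flat between the cheeks, under the shoe, with the needle at rest. Next is a gentle confirming push on its front end with the closed fingers.

```bash
python3 -m inch '[[[-0.15,0,0],[0,0,0],-1],[[-0.3,0,0],[0,0,0],-1],[[-0.4,0,0],[0,0,0],-1],[[-0.45,0,0],[0,0,0],-1],[[-0.45,0,0],[0,0,0],-1]]' | grep -E 'pos|wrist|width'
python3 -m inch '[[[-0.01,0,0],[0,0,0],-1],[[-0.02,0,0],[0,0,0],-1],[[-0.02,0,0],[0,0,0],-1]]' | grep -E 'pos|wrist'
python3 -m inch '[[[-0.01,0,0],[0,0,0],-1],[[-0.01,0,0],[0,0,0],-1]]' | grep -E 'pos|wrist'
```

```text
tcp_pos: [0.4972, -0.0255, 0.2358]
wrist_force: [0.4, -0.2, -0.5]
gripper_width: 0.0005
tcp_pos: [0.4991, -0.0255, 0.2357]
wrist_force: [0.1, -0.2, -0.6]
tcp_pos: [0.5002, -0.0255, 0.2357]
wrist_force: [0.0, -0.6, 0.1]
```

```bash
python3 -m inch '[[[-0.005,0,0],[0,0,0],-1],[[-0.01,0,0],[0,0,0],-1]]' | grep -E 'pos|wrist'
python3 -m inch '[[[-0.005,0,0],[0,0,0],-1],[[-0.01,0,0],[0,0,0],-1]]' | grep -E 'pos|wrist'
```

```text
tcp_pos: [0.5009, -0.0255, 0.2356]
wrist_force: [-7.8, -1.6, 5.2]
tcp_pos: [0.5014, -0.0255, 0.2355]
wrist_force: [-14.7, -1.6, 12.2]
```

The block is home: about 14 N builds up at the same spot. I'll back off, rise, and triangulate the knob and dial while doing so.

```bash
python3 -m inch '[[[0.1,0,0],[0,0,0],-1],[[0.3,0,0],[0,0,0],-1],[[0.5,0,-0.5],[0,0,0],0],[[0.5,0,-1],[0,0,0],0],[[0.5,0,-1],[0,0,0],0]]' | grep -E 'pos|wrist'
python3 -m inch '[[[0,0,-0.5],[0,0,0],0.3],[[0,0,-1],[0,0,0],0.3],[[0,0,-1],[0,0,0],0.3]]' | grep -E 'pos|wrist|width'
python3 - <<'E'
from h import *
C=[load('scene0.png'),load('side0.png')]
def tri(p,q):
    A=[];b=[]
    for k,u in((0,(265+p[0]/3.8,180+p[1]/3.8)),(1,(265+q[0]/4.8,185+q[1]/4.8))):
        o,d=ray(*C[k],*u); d/=np.linalg.norm(d); P=np.eye(3)-np.outer(d,d); A.append(P); b.append(P@o)
    return np.linalg.lstsq(np.vstack(A),np.hstack(b),rcond=None)[0].round(4)
print('dial',tri((143,118),(147,147)),'mark',tri((107,72),(90,100)),'knob',tri((271,130),(351,68)))
snap('wrist','w5.png'); snap('side','side5.png')
s=read_state(); print(s['joint_positions'].round(3),s['tcp_pos'])
E
```

```text
tcp_pos: [0.4522, -0.026, 0.3389]
wrist_force: [0.4, -0.3, 0.6]
tcp_pos: [0.4522, -0.026, 0.4377]
wrist_force: [-0.2, -0.1, -1.1]
gripper_width: 0.057
dial [ 0.6928 -0.027   0.14  ] mark [ 0.7192 -0.0227  0.1623] knob [ 0.5898 -0.0264  0.213 ]
[-0.138  0.057  1.737  0.     1.349 -1.72 ] [ 0.45205287 -0.0259542   0.43431923]
```

View pics/w5.png

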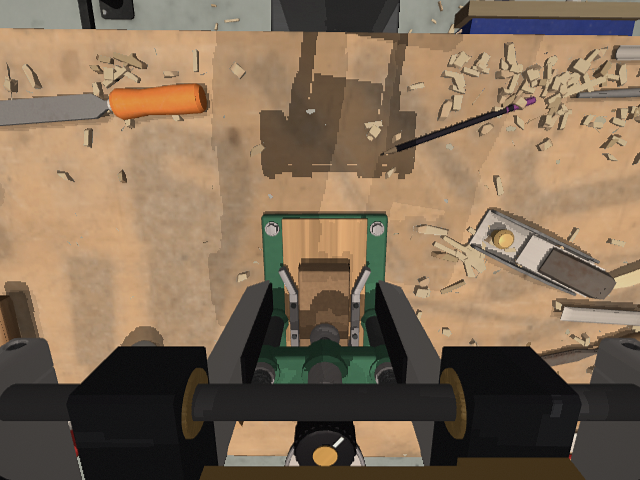

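The wrist view shows the block centred between the cheeks and under the bridge, with the knob top at (325,455). I'll locate the knob and build the needle reader numerically.

```bash
cat > needle.py <<'E'
from h import *
C0=np.array([.693,-.027,.14]); 
def read(im,K,T,C=C0,t=np.radians(40)):
    g=cv2.cvtColor(im,cv2.COLOR_RGB2GRAY).astype(np.float32); u=np.array([np.cos(t),0,np.sin(t)]); rt=np.array([0,-1,0.])
    a=np.radians(np.arange(-180,180,1.)); rr=np.arange(.010,.026,.001)
    P=np.array([[proj(K,T,C+r*(np.cos(x)*u+np.sin(x)*rt)) for r in rr] for x in a]).astype(np.float32)
    v=cv2.remap(g,P[...,0],P[...,1],cv2.INTER_LINEAR).mean(1)
    i=np.argsort(v)[:6]; return v.min().round(),np.median(v).round(),np.degrees(a[i])
E
python3 - <<'E'
from needle import *
K,T=load('w5.png')
for p in((325,455),(325,442)): print('knob',onz(K,T,*p,.214).round(4))
for n in('scene0','side0'):
    im=cv2.cvtColor(cv2.imread(f'pics/{n}.png'),cv2.COLOR_BGR2RGB); K,T=load(n+'.png')
    f=(265,180,3.8) if n=='scene0' else (265,185,4.8)
    print(n,((proj(K,T,C0)-f[:2])*f[2]).round(), read(im,K,T))
    # red mark via code
    a=im.astype(int); x0,y0=proj(K,T,C0).astype(int); s=a[y0-22:y0+22,x0-22:x0+22]; m=(s[...,0]>s[...,1]+50)&(s[...,0]>s[...,2]+50); ys,xs=np.nonzero(m); 
    if len(xs):
        # plane intersection angle
        t=np.radians(40);o,d=ray(K,T,x0-22+xs.mean(),y0-22+ys.mean()); nrm=np.array([-np.sin(t),0,np.cos(t)]); p=o+d*((C0-o)@nrm)/(d@nrm)-C0
        print('red',np.degrees(np.arctan2(-p[1],p@[np.cos(t),0,np.sin(t)])),np.linalg.norm(p))
E
```

```text
knob [ 0.5935 -0.024   0.214 ]
knob [ 0.5814 -0.0242  0.214 ]
scene0 [143. 119.] (np.float32(75.0), np.float32(149.0), array([-123., -124., -122., -125., -121., -126.]))
red -7.1893837132194705 0.03056705230707324
side0 [146. 146.] (np.float32(88.0), np.float32(148.0), array([-127., -128., -126., -129., -125., -130.]))
red -9.406926962248042 0.030687880927198537
```

```bash
python3 -m inch '[[[-0.35,0.015,0],[0,0,0],0.4],[[-0.68,0.015,0],[0,0,0],0.4]]' | grep -E 'pos'
python3 -m inch '[[[-0.35,0.015,0],[0,0,0],0.4],[[-0.68,0.015,0],[0,0,0],0.4],[[-0.68,0.015,0],[0,0,0],0.4]]' | grep -E 'pos|width'
python3 -m inch '[[[0,0,0.15],[0,0,0],0.4],[[0,0,0.3],[0,0,0],0.4],[[0,0,0.46],[0,0,0],0.4],[[0,0,0.46],[0,0,0],0.4]]' | grep -E 'pos|wrist|width'
python3 -m inch '[[[0,0,0],[0,0,0],-0.5],[[0,0,0],[0,0,0],-0.5],[[0,0,0],[0,0,0],-0.5],[[0,0,0],[0,0,0],-0.5]]' 25
python3 - <<'E'
from h import *
s=read_state(); print(s['joint_positions'].round(3),s['torque'])
E
```

```text
tcp_pos: [0.521, -0.0237, 0.4335]
tcp_pos: [0.5894, -0.0215, 0.4322]
gripper_width: 0.0659
tcp_pos: [0.5878, -0.0215, 0.3881]
wrist_force: [0.4, -0.4, -0.3]
gripper_width: 0.0658
clock: 19.35
tcp_pos: [0.5881, -0.0229, 0.3902]
ee_rot: [-0.015, 3.14, -0.005]
wrist_force: [1.1, -14.0, -0.4]
gripper_width: 0.0443
finger_force: 25.0
[-0.101  0.397  1.425 -0.003  1.318 -1.68 ] [-2.35965954 -0.0796465   0.00299576]
```

```bash
python3 -m inch '[[[0,-0.02,0],[0,0,0],-0.5],[[0,-0.02,0],[0,0,0],-0.5]]' | grep -E 'pos|wrist'
```

```text
tcp_pos: [0.5882, -0.0237, 0.3902]
wrist_force: [-0.6, -2.7, 2.6]
```

```bash
python3 -m inch '[[[0,-0.004,0],[0,0,0.12],-0.5],[[0,-0.004,0],[0,0,0.24],-0.5],[[0,-0.004,0],[0,0,0.35],-0.5],[[0,-0.004,0],[0,0,0.4667],-0.5],[[0,-0.004,0],[0,0,0.4667],-0.5]]' 30
python3 - <<'E'
from needle import *
s=read_state(); print(s['joint_positions'].round(3),s['torque'])
for n in('scene','side'):
    K,T,im=snap(n,n+'6.png'); print(n,read(im,K,T))
E
```

```text
clock: 20.23
tcp_pos: [0.5883, -0.023, 0.3902]
ee_rot: [1.064, 2.955, 0.003]
wrist_force: [5.1, 5.2, 1.5]
gripper_width: 0.0443
finger_force: 30.0
[-1.010e-01  3.970e-01  1.424e+00  1.000e-03  1.318e+00 -9.810e-01] [ 0.57336911 -0.38924893 -0.1594351 ]
scene (np.float32(95.0), np.float32(182.0), array([-123., -124., -122., -125., -121., -126.]))
side (np.float32(85.0), np.float32(141.0), array([-128., -127., -129., -126., -130., -125.]))
```

```bash
cat > rd.py <<'E'
from needle import *
s=read_state(); K,T=T_of('scene'); K2,T2=T_of('side')
a=read(camera('scene'),K,T); b=read(camera('side'),K2,T2)
print('j6',s['joint_positions'][5].round(3),'F',s['wrist_force'].round(1),'z',s['tcp_pos'][2].round(4),'tz',s['torque'][2].round(2),'needle',((np.median(a[2])+123.5)*np.pi/180*1.03).round(2),((np.median(b[2])+127.5)*np.pi/180*1.02).round(2),'dark',a[0],b[0])
E
python3 -m inch '[[[0,0,0],[0,0,0.1],-0.5],[[0,0,0],[0,0,0.2],-0.5],[[0,0,0],[0,0,0.2],-0.5]]' | grep wid; python3 rd.py
python3 -m inch '[[[0,0,0],[0,0,0.1],-0.5],[[0,0,0],[0,0,0.2],-0.5],[[0,0,0],[0,0,0.2],-0.5]]' | grep wid; python3 rd.py
```

```text
gripper_width: 0.0447
j6 -0.682 F [7.3 7.8 1.7] z 0.3902 tz -0.19 needle 0.0 0.0 dark 95.0 84.0
gripper_width: 0.0444
j6 -0.382 F [10.9  9.5  4.5] z 0.3908 tz -0.1 needle 0.27 0.3 dark 89.0 81.0
```

```bash
python3 -m inch '[[[0.005,0.009,-0.006],[0,0,0.1],-0.5],[[0.005,0.009,-0.012],[0,0,0.2],-0.5],[[0.005,0.009,-0.017],[0,0,0.3],-0.5],[[0.005,0.009,-0.017],[0,0,0.3],-0.5]]' | grep wid; python3 rd.py
```

```text
gripper_width: 0.0446
j6 0.069 F [11.8  5.   1.1] z 0.3923 tz -0.04 needle 0.76 0.84 dark 106.0 80.0
```

```bash
python3 -m inch '[[[0.005,0.009,-0.005],[0,0,0.1],-0.5],[[0.005,0.009,-0.01],[0,0,0.2],-0.5],[[0.005,0.009,-0.015],[0,0,0.3],-0.5],[[0.005,0.009,-0.015],[0,0,0.3],-0.5]]' | grep wid; python3 rd.py
```

```text
gripper_width: 0.0444
j6 0.52 F [10.8  0.7  2.3] z 0.3937 tz -0.11 needle 1.19 1.28 dark 82.0 85.0
```

```bash
python3 -m inch '[[[0.006,0.008,-0.006],[0,0,0.1],-0.5],[[0.006,0.008,-0.012],[0,0,0.2],-0.5],[[0.006,0.008,-0.016],[0,0,0.28],-0.5],[[0.006,0.008,-0.016],[0,0,0.28],-0.5]]' | grep wid; python3 rd.py
```

```text
gripper_width: 0.0449
j6 0.94 F [ 7.3 -2.7  0.8] z 0.395 tz -0.09 needle 3.88 1.71 dark 74.0 88.0
```

```bash
python3 -m inch '[[[0,0,-0.005],[0,0,0.1],-0.5],[[0,0,-0.011],[0,0,0.22],-0.5],[[0,0,-0.011],[0,0,0.22],-0.5]]' | grep wid; python3 rd.py
python3 -m inch '[[[0,0,0],[0,0,0],0.3],[[0,0,0],[0,0,0],0.3],[[0,0,0],[0,0,0],0.3]]' | grep wid; python3 rd.py
python3 - <<'E'
from needle import *
K,T=T_of('side'); im=camera('side'); K1,T1=T_of('scene'); im1=camera('scene'); o=[]
for k,t,i in((K,T,im),(K1,T1,im1)):
    x,y=proj(k,t,C0).astype(int); o.append(cv2.resize(i[y-25:y+25,x-25:x+25],(400,400),interpolation=cv2.INTER_CUBIC))
cv2.imwrite('pics/c7.png',cv2.cvtColor(np.hstack(o),cv2.COLOR_RGB2BGR))
E
```

```text
gripper_width: 0.0444
j6 1.271 F [ 8.7 -6.   0.2] z 0.396 tz -0.06 needle 1.98 2.05 dark 104.0 88.0
gripper_width: 0.0613
j6 1.268 F [-0.3 -0.5 -0.1] z 0.3955 tz 0.01 needle 3.15 2.05 dark 99.0 87.0
```

View pics/c7.png

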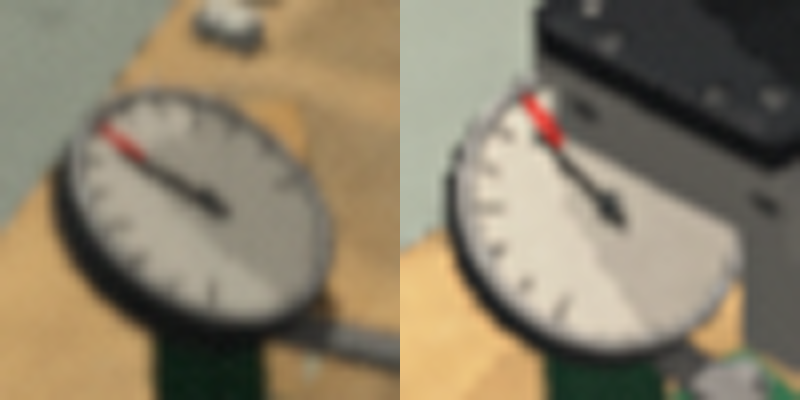

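Both views show the needle on the red mark with the knob released. I'll lift clear, check the needle once more, and hand in.

```bash
python3 -m inch '[[[0,0,-0.15],[0,0,0],0.3],[[0,0,-0.4],[0,0,0],0.3],[[0,0,-0.8],[0,0,0],0.3],[[0,0,-0.8],[0,0,0],0.3]]' | grep -E 'pos|wrist|clock'; python3 rd.py
python3 - <<'E'
from h import *
print(finish_job())
E
```

```text
clock: 24.62
tcp_pos: [0.5905, -0.0228, 0.4798]
wrist_force: [-0.2, -0.2, -0.5]
j6 1.268 F [-0.2 -0.2 -0.5] z 0.4798 tz -0.03 needle 1.96 2.07 dark 108.0 87.0
the job is handed in; nothing more can be done
None
```

The job is handed in: the block is home against the stop, and with the knob released and the hand clear the needle holds on the red mark (camera readings 1.96 and 2.07 rad), at about 25 s on the clock; no verdict was returned.

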